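Spin-test the centrifuge hubs and return the gritty one

TASK

One of the three centrifuge hubs in the blue rack has a gritty bearing. Find it by feel, turning the rotors by their orange pins with a light finger push: give both sound ones at least a third of a turn, but never force the one that drags (stay below 12 N). Then lift the gritty hub out by its block and set it down gently, upright, in the red tray, leaving the two sound hubs seated in the rack and everything else undisturbed.

Things in the scene. Friction and masses are not known exactly. Their poses are not given: they have to be found in the camera images.
- hub_a: one of three hub cartridges that look the same: a grey square block 56 x 56 mm, 46 mm tall, 0.55 to 0.77 kg in all, standing loose in a square pocket of the rack, 28 mm of it above the rack. Origin: centre of its underside; z up, x and y square to its sides, x as the rack's x. Take it by two facing sides of the block. Which one is gritty changes and cannot be seen
- rotor_a: aluminium rotor on hub_a: a flat disc 52 mm across, 6 mm thick, with an upright orange pin 8 mm across, 22 mm tall, 21 mm from the axis along the rotor's +x. Origin: on its vertical axis, underside of the disc, 48 mm above the block's underside. Turn it by pushing the pin sideways with closed fingers; over 12 N of finger on rotor or pin scores the bearing. Not for lifting
- pin_a (a point): centre of the top of the orange pin of rotor_a, 28 mm above the disc's underside. At the pin a sound bearing takes under 0.5 N and coasts on a little after a brisk push; the gritty one drags with about 3 to 6 N and, if pushed on, catches hard at about 1 rad: stop once the drag is felt
- turn_a (a joint): angle of rotor_a on its block, rad, counter-clockwise from above; 0 is the pin towards the block's +x; starts between -0.4 and 0.4. A sound rotor turns either way without end and the angle goes on counting: bring it beyond 1.6 or -1.6. The gritty one catches at about 1 rad either way
- hub_b: one of three hub cartridges that look the same: a grey square block 56 x 56 mm, 46 mm tall, 0.55 to 0.77 kg in all, standing loose in a square pocket of the rack, 28 mm of it above the rack. Origin: centre of its underside; z up, x and y square to its sides, x as the rack's x. Take it by two facing sides of the block. Which one is gritty changes and cannot be seen
- rotor_b: aluminium rotor on hub_b: a flat disc 52 mm across, 6 mm thick, with an upright orange pin 8 mm across, 22 mm tall, 21 mm from the axis along the rotor's +x. Origin: on its vertical axis, underside of the disc, 48 mm above the block's underside. Turn it by pushing the pin sideways with closed fingers; over 12 N of finger on rotor or pin scores the bearing. Not for lifting
- pin_b (a point): centre of the top of the orange pin of rotor_b, 28 mm above the disc's underside. At the pin a sound bearing takes under 0.5 N and coasts on a little after a brisk push; the gritty one drags with about 3 to 6 N and, if pushed on, catches hard at about 1 rad: stop once the drag is felt
- turn_b (a joint): angle of rotor_b on its block, rad, counter-clockwise from above; 0 is the pin towards the block's +x; starts between -0.4 and 0.4. A sound rotor turns either way without end and the angle goes on counting: bring it beyond 1.6 or -1.6. The gritty one catches at about 1 rad either way
- hub_c: one of three hub cartridges that look the same: a grey square block 56 x 56 mm, 46 mm tall, 0.55 to 0.77 kg in all, standing loose in a square pocket of the rack, 28 mm of it above the rack. Origin: centre of its underside; z up, x and y square to its sides, x as the rack's x. Take it by two facing sides of the block. Which one is gritty changes and cannot be seen
- rotor_c: aluminium rotor on hub_c: a flat disc 52 mm across, 6 mm thick, with an upright orange pin 8 mm across, 22 mm tall, 21 mm from the axis along the rotor's +x. Origin: on its vertical axis, underside of the disc, 48 mm above the block's underside. Turn it by pushing the pin sideways with closed fingers; over 12 N of finger on rotor or pin scores the bearing. Not for lifting
- pin_c (a point): centre of the top of the orange pin of rotor_c, 28 mm above the disc's underside. At the pin a sound bearing takes under 0.5 N and coasts on a little after a brisk push; the gritty one drags with about 3 to 6 N and, if pushed on, catches hard at about 1 rad: stop once the drag is felt
- turn_c (a joint): angle of rotor_c on its block, rad, counter-clockwise from above; 0 is the pin towards the block's +x; starts between -0.4 and 0.4. A sound rotor turns either way without end and the angle goes on counting: bring it beyond 1.6 or -1.6. The gritty one catches at about 1 rad either way
- rack: blue service rack screwed to the bench, 90 x 300 x 24 mm, origin at the centre of its underside, long side along its y; three square pockets at y = -100, 0 and +100 mm, 18 mm deep (floor 6 mm above the bench), with about 1 mm play each side of a block
- tray: shallow red return tray, fixed, 130 x 130 mm outside, 22 mm tall, walls 4 mm and floor 4 mm thick, origin at the centre of its underside, sides along its x and y
- pump_bottle: bystander, not to be disturbed: clear pump bottle 68 mm across, 170 mm tall; origin as it rests at or near the centre of its underside
- spray_bottle: bystander, not to be disturbed: white bottle with red cap, 72 mm across, 190 mm tall; origin as it rests at or near the centre of its underside
- jar: bystander, not to be disturbed: amber jar 56 mm across, 60 mm tall; origin as it rests at or near the centre of its underside
- screwdriver: bystander, not to be disturbed: screwdriver lying down; origin as it rests at or near the centre of its underside
- wrench: bystander, not to be disturbed: wrench lying down; origin as it rests at or near the centre of its underside
- spare_ring: bystander, not to be disturbed: steel ring 40 mm across, 9 mm tall; origin as it rests at or near the centre of its underside
- dish: bystander, not to be disturbed: glass dish 90 mm across, 18 mm tall; origin as it rests at or near the centre of its underside

How it is judged:
By the outcome, as a careful person would: the job done as asked, in the order asked, and still so for the second after the job is handed in, with the robot touching nothing.
It also fails if it takes over 72 s, if anything falls off the work surface, if the arm or the gripper's body presses on something with over 40 N, if the wrist force passes 120 N, or if a joint passes its speed limit or range.

ROBOT

A 7-joint arm with a two-finger parallel gripper is mounted at the origin on the work surface. World frame = base frame: x ahead of the robot, y to its left, z up, the work surface at z = 0. Lengths are in m, angles in rad, forces in N, time in s.
With the tool pointing down it reaches from about 0.35 to 0.9 m from the base axis. Payload 8.1 kg.
Tool frame: the origin (TCP) lies midway between the tips of the shut fingers; the grasp point (between the pads) lies 19 mm behind it; z points along the fingers, y is the line along which they close (so a half turn about z gives the same grasp; the last joint's range is limited). The gripper opens to 92 mm and grips with 3 to 60 N. Pads are 19 mm wide; open, the fingers measure 130 mm over their backs; the gripper's body (75 mm by 190 mm) begins 47 mm behind the grasp point.
Start: joints at [-1.23, 0.434, 0.025, 1.573, -0.012, 1.134, -0.075], TCP at [0.268, 0.564, 0.227] pointing down, gripper open.
Joint ranges: [-2.62, 2.62], [-0.44, 2.09], [-1.27, 1.32], [0.08, 2.57], [-1.32, 4.46], [0.12, 2], [-2.74, 2.74]. Speed limits (rad/s): [2.22, 2.22, 3.01, 3.01, 3.14, 3.14, 3.14].

INTERFACE

Orientations are given as a rotation vector (axis times angle).
In Python, from cell import arm gives the robot as it stands.
- The arm moves only by the tool carry_out, never from a script. Its arguments are lists of equal length, an entry for each row: "claw": the finger opening in cm, from 0 to 9.18; "delta_pos": the shift along the tool's x, y, z in cm, a list of three; "angular": the turn, a rotation vector about the tool's x, y, z in rad, a list of three. In form: {"claw": [claw, ...], "delta_pos": [[dx, dy, dz], ...], "angular": [[ax, ay, az], ...]}. A call has 1 to 20 rows; each row shifts and turns the commanded pose from where the row before left it, along the tool's axes as they then stand; what a row does not reach is not made up. A row lasts 1/10 s, in which the tool goes at most 50 mm and 8.59 degrees, less where a joint would pass 70% of its speed; a pose out of reach is approached as far as the arm can. A call with a gripper value outside its range is refused whole. The fingers move at their own pace and stop on an object; "force" is the grip in N (left out, the last holds). Time passes only in rows, so rows that do not move let the fingers close. It gives the time, the measured TCP pose, the force, the opening and the grip force at its end, in the units of the state.
- arm.observe(): the state, without advancing time (a new reading comes with each control period).
- arm.get_image(name): name is "scene" or "top" or "wrist"; returns a dict with "frame" (400x640x3 uint8, red, green, blue), "mtx" (3x3 intrinsics, pixels), "dist" ([k1, k2, p1, p2, k3] as OpenCV has them; the pictures are not rectified), "T" (4x4, takes a point from camera to world coordinates). Camera axes: x right, y down, z forward; pixel columns grow to the right and rows downward; lengths in m; the calibration is good to about 2 mm. A picture is of the moment at which its call begins. There is no depth.
- arm.sign_off(): hands the job in; it is judged then, once.
Trained networks look in a picture, given as the dict that the camera call returned (one of the last four; its "shot" number tells which), for a name from the list of things; names that differ only in an ending like _2 or _b are one class to them, and where a whole thing is asked for, a point or a joint stands for the part that bears it (a point fixed in the world has none). Each returns a list of dicts, best first, with "conf" (0 to 1); they miss things now and then, are a little off and sometimes report something else, mostly with a low value. They report only what shows in the picture. A call takes as long as a camera call.
- arm.look_for(label, picture): "centre" ([column, row] as shares, 0 to 1, of the picture: columns of its width, rows of its height, amid what is visible of it).
- arm.trace(label, picture): "region" (400x640 bool, what is visible of it) and "centre" ([column, row] as shares, 0 to 1, of the picture: columns of its width, rows of its height, amid what is visible of it).
- arm.place_of(label, picture): "centre" ([column, row] as shares, 0 to 1, of the picture: columns of its width, rows of its height: a listed point, or the origin of a listed thing).
The state is a dict: "clock": time; "joints": joint angles; "dq": joint speeds; "joint_efforts": joint torques, N m; "position": TCP position; "ee_rot": TCP orientation; "force": force on the tool from outside, world axes, zero at the start; "ft_torque": the same for the moment, N m; "width": opening from 0.0 (shut) to 1.0 (fully open); "gripper_force": force on a finger pad.
Only numpy, scipy, OpenCV 4.12 (cv2) and the standard library are available. Lean on these libraries where they do the work, as an engineer would, in place of code of your own. Each camera call takes 0.05 s, during which the arm holds its last target. There are 200 camera calls.

## Working session

There is one attempt and no reset: what is moved stays moved. The work goes in short steps, Python scripts to look and compute and a tool call to move; the robot and the scene stay as the last step left them, time stands still between calls to the robot, and variables do not carry over. Pictures are saved under pics/ and viewed, at most 10 in all, crops included, and the job is handed in when it is done.

Besides the shell and the picture viewer there is one more tool, called after ">>>" as name(argument=value, ...) on one line, values as JSON. carry_out: Moves the arm, as the interface text tells. Its arguments: {"type":"object","properties":{"claw":{"type":"array","items":{"type":"number"}},"delta_pos":{"type":"array","items":{"type":"array","items":{"type":"number"}}},"angular":{"type":"array","items":{"type":"array","items":{"type":"number"}}},"force":{"type":"number"}},"required":["claw","delta_pos","angular"]}

```bash
mkdir -p pics; ls; cat > h.py <<'E'
import numpy as np, cv2
from cell import arm
from scipy.spatial.transform import Rotation as R
def ray(im,px):
    u=cv2.undistortPoints(np.array([[px]],float),np.array(im["mtx"]),np.array(im["dist"]))[0,0]
    T=np.array(im["T"]); d=T[:3,:3]@np.array([u[0],u[1],1]); return T[:3,3],d/np.linalg.norm(d)
def atz(im,px,z):
    o,d=ray(im,px); return o+d*(z-o[2])/d[2]
def tri(rays):
    A=np.zeros((3,3));b=np.zeros(3)
    for o,d in rays:
        P=np.eye(3)-np.outer(d,d);A+=P;b+=P@o
    p=np.linalg.solve(A,b); return p,[np.linalg.norm((np.eye(3)-np.outer(d,d))@(p-o)) for o,d in rays]
def px(c): return [c[0]*640,c[1]*400]
def save(im,n): cv2.imwrite(f"pics/{n}.png",im["frame"][:,:,::-1])
def proj(im,p):
    T=np.linalg.inv(np.array(im["T"]));r,_=cv2.Rodrigues(T[:3,:3])
    return cv2.projectPoints(np.array([p],float),r,T[:3,3],np.array(im["mtx"]),np.array(im["dist"]))[0].reshape(-1,2)
E
python3 - <<'E'
from h import *
np.set_printoptions(precision=4,suppress=True)
s=arm.observe(); print({k:np.round(v,3) for k,v in s.items()})
ims={n:arm.get_image(n) for n in("top","scene")}
for n,im in ims.items():
    save(im,n+"0"); print(n,im["T"][:3,3] if hasattr(im["T"],'shape') else im["T"])
    for l in("hub_a","rotor_a","pin_a","rack","tray"):
        for d in arm.place_of(l,im)[:5]: print(n,l,np.round(px(d["centre"]),1),round(d["conf"],2))
E
```

```text
pics
{'clock': np.float64(0.0), 'joints': array([-1.23 ,  0.435,  0.025,  1.574, -0.012,  1.134, -0.075]), 'dq': array([-0.   ,  0.001,  0.   ,  0.001,  0.002,  0.001, -0.001]), 'joint_efforts': array([ -0.001, -66.786,   0.984, -31.446,  -0.06 ,   0.043,   0.   ]), 'position': array([0.268, 0.564, 0.226]), 'ee_rot': array([-0.692, -3.064,  0.002]), 'force': array([ 0.728, -0.835,  0.308]), 'ft_torque': array([-0.006, -0.003, -0.053]), 'gripper_force': np.float64(0.0), 'width': np.float64(1.005)}
top [ 0.3074 -0.0086  1.4079]
top hub_a [321.  215.5] 0.81
top hub_a [373.  229.6] 0.75
top hub_a [347.  225.5] 0.6
top hub_a [249.1 224.3] 0.36
top rotor_a [318.4 215.8] 0.71
top rotor_a [375.1 227.9] 0.68
top rotor_a [349.1 216.2] 0.66
top pin_a [350.2 212.5] 0.64
top pin_a [317.5 209.3] 0.62
top pin_a [377.9 219.6] 0.58
top rack [347.8 220.9] 0.65
top rack [372.8 228.4] 0.27
top tray [250.9 219.5] 0.77
top tray [319.4 216.1] 0.52
scene [1.2313 0.2917 1.1617]
scene hub_a [293.9 195.8] 0.74
scene hub_a [319.3 208.2] 0.6
scene hub_a [271.  184.8] 0.54
scene rotor_a [319.2 199.3] 0.74
scene rotor_a [293.7 187.4] 0.62
scene rotor_a [273.8 176.1] 0.46
scene pin_a [290.  185.3] 0.71
scene pin_a [197.9 214.1] 0.61
scene pin_a [316.8 201. ] 0.58
scene pin_a [267.4 171. ] 0.54
scene pin_a [460.4 210.9] 0.49
scene tray [394.2 235.9] 0.89
```

View pics/top0.png

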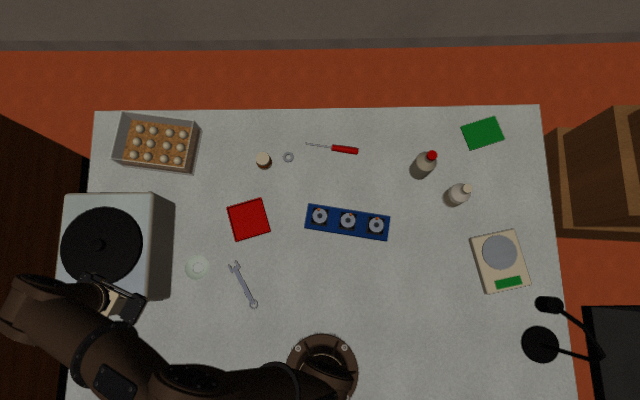

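View pics/scene0.png

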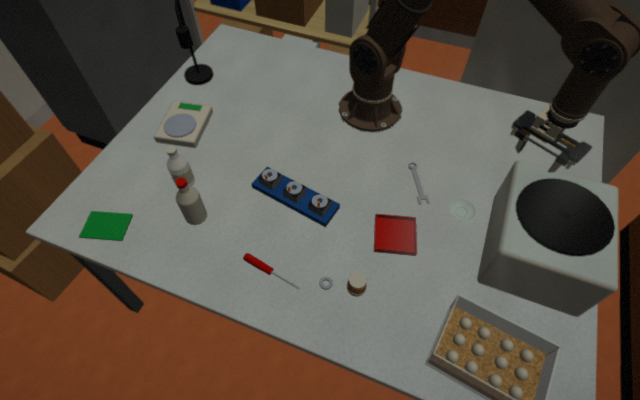

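```bash
python3 - <<'E'
from h import *
np.set_printoptions(precision=4,suppress=True)
t=arm.get_image("top");s=arm.get_image("scene")
for z,l in((0.082,"pin_a"),(0.054,"rotor_a"),(0.006,"hub_a"),(0,"rack"),(0,"tray")):
    for im,n in((t,"top"),(s,"scene")):
        for d in arm.place_of(l,im)[:4]: print(n,l,atz(im,px(d["centre"]),z),round(d["conf"],2))
R0=R.from_rotvec(arm.observe()["ee_rot"]).as_matrix();print(R0)
w=arm.get_image("wrist");print(w["T"]); print(np.linalg.inv(R0)@(w["T"][:3,3]-arm.observe()["position"]))
E
```

```text
top pin_a [0.5519 0.0058 0.082 ] 0.7
top pin_a [ 0.5024 -0.199   0.082 ] 0.6
top pin_a [ 0.5331 -0.096   0.082 ] 0.6
scene pin_a [ 0.5232 -0.1117  0.082 ] 0.59
scene pin_a [0.5461 0.005  0.082 ] 0.58
scene pin_a [ 0.5048 -0.2007  0.082 ] 0.54
top rotor_a [ 0.5322 -0.0017  0.054 ] 0.68
top rotor_a [ 0.503  -0.0991  0.054 ] 0.64
top rotor_a [ 0.4975 -0.1894  0.054 ] 0.49
scene rotor_a [ 0.5119 -0.0978  0.054 ] 0.74
scene rotor_a [ 0.5294 -0.0157  0.054 ] 0.7
scene rotor_a [ 0.4686 -0.1968  0.054 ] 0.47
top hub_a [0.5349 0.0096 0.006 ] 0.8
top hub_a [ 0.4817 -0.1911  0.006 ] 0.78
top hub_a [ 0.5003 -0.0962  0.006 ] 0.74
top hub_a [ 0.5113 -0.1052  0.006 ] 0.4
scene hub_a [ 0.5055 -0.1115  0.006 ] 0.75
scene hub_a [ 0.4904 -0.2032  0.006 ] 0.63
scene hub_a [0.5236 0.0031 0.006 ] 0.62
scene hub_a [0.7297 0.2071 0.006 ] 0.53
top rack [ 0.511  -0.1046  0.    ] 0.89
scene rack [ 0.4924 -0.1039  0.    ] 0.84
top tray [0.5225 0.2464 0.    ] 0.96
scene tray [0.5151 0.2631 0.    ] 0.98
[[-0.9031  0.4295  0.    ]
 [ 0.4295  0.9031  0.    ]
 [-0.      0.     -1.    ]]
[[ 0.4297  0.8606  0.2734  0.1937]
 [ 0.903  -0.4098 -0.1293  0.6004]
 [ 0.0008  0.3024 -0.9532  0.3852]
 [ 0.      0.      0.      1.    ]]
[ 0.0828  0.0004 -0.1584]
```

The top view shows the rack at about (347,222), the tray at (249,219) and the bottles to the right of the rack. The three hubs are at (320,215), (348,220) and (376,226). The scene view agrees. I'll move the wrist camera over the rack.

>>> carry_out(claw=[0, 0, 0, 0, 0, 0, 0, 0, 0, 0, 0, 0, 0, 0, 0, 0, 0, 0, 0, 0], delta_pos=[[-2.5, -2.5, -0.15], [-2.5, -2.5, -0.15], [-2.5, -2.5, -0.15], [-2.5, -2.5, -0.15], [-2.5, -2.5, -0.15], [-2.5, -2.5, -0.15], [-2.5, -2.5, -0.15], [-2.5, -2.5, -0.15], [-2.5, -2.5, -0.15], [-2.5, -2.5, -0.15], [-2.5, -2.5, -0.15], [-2.5, -2.5, -0.15], [-2.5, -2.5, -0.15], [-2.5, -2.5, -0.15], [-2.5, -2.5, -0.15], [-2.5, -2.5, -0.15], [-2.5, -2.5, -0.15], [-2.5, -2.5, -0.15], [-2.5, -2.5, -0.15], [-2.5, -2.5, -0.15]], angular=[[0, 0, 0], [0, 0, 0], [0, 0, 0], [0, 0, 0], [0, 0, 0], [0, 0, 0], [0, 0, 0], [0, 0, 0], [0, 0, 0], [0, 0, 0], [0, 0, 0], [0, 0, 0], [0, 0, 0], [0, 0, 0], [0, 0, 0], [0, 0, 0], [0, 0, 0], [0, 0, 0], [0, 0, 0], [0, 0, 0]])

```text
clock: 3.25
position: [0.5056, -0.1032, 0.257]
ee_rot: [0.691, 3.064, 0.0]
force: [0.9, 1.3, 0.2]
width: 0.004
gripper_force: 0.0
```

>>> carry_out(claw=[0, 0, 0, 0, 0, 0, 0, 0, 0, 0, 0, 0], delta_pos=[[0, 0, 0], [0, 0, 0], [0, 0, 0], [0, 0, 0], [0, 0, 0], [0, 0, 0], [0, 0, 0], [0, 0, 0], [0, 0, 0], [0, 0, 0], [0, 0, 0], [0, 0, 0]], angular=[[0, 0, 0.13], [0, 0, 0.13], [0, 0, 0.13], [0, 0, 0.13], [0, 0, 0.13], [0, 0, 0.13], [0, 0, 0.13], [0, 0, 0.13], [0, 0, 0.13], [0, 0, 0.13], [0, 0, 0], [0, 0, 0]])

```text
clock: 4.45
position: [0.5052, -0.1017, 0.2568]
ee_rot: [2.401, 2.026, 0.0]
force: [-0.3, -0.3, -0.1]
width: 0.005
gripper_force: 0.0
```

```bash
python3 - <<'E'
from h import *
np.set_printoptions(precision=4,suppress=True)
s=arm.observe();print(s["position"],R.from_rotvec(s["ee_rot"]).as_matrix(),s["joints"],s["force"],s["clock"])
w=arm.get_image("wrist");save(w,"w1")
np.savez("w1.npz",**{k:np.array(w[k]) for k in("mtx","dist","T","frame")})
for z,l in((0.082,"pin_a"),(0.054,"rotor_a"),(0.006,"hub_a"),(0,"rack"),(0,"tray")):
    for d in arm.place_of(l,w)[:4]: print(l,np.round(px(d["centre"]),1),atz(w,px(d["centre"]),z),round(d["conf"],2))
E
```

```text
[ 0.5052 -0.1017  0.2568] [[ 0.1682  0.9857  0.0001]
 [ 0.9857 -0.1682  0.    ]
 [ 0.      0.0001 -1.    ]] [-0.453   0.2536  0.6906  1.8334 -0.1787  1.1173  0.1316] [-0.3233 -0.2952 -0.0645] 4.45
pin_a [346.1  48.7] [0.545  0.0045 0.082 ] 0.88
pin_a [341.6 173.1] [ 0.5246 -0.1038  0.082 ] 0.81
rotor_a [323.8  62. ] [ 0.5247 -0.0014  0.054 ] 0.92
rotor_a [319.6 163.4] [ 0.5043 -0.0969  0.054 ] 0.66
hub_a [319.9 236.1] [ 0.4872 -0.1977  0.006 ] 0.88
hub_a [321.7 159.2] [ 0.5057 -0.1026  0.006 ] 0.73
hub_a [344.2  48.5] [0.5491 0.0107 0.006 ] 0.72
hub_a [321.9  64.2] [ 0.5232 -0.0008  0.006 ] 0.56
tray [322.1 255.3] [ 0.485  -0.2272  0.    ] 0.46
tray [323.2  60.6] [0.5253 0.0029 0.    ] 0.27
```

View pics/w1.png

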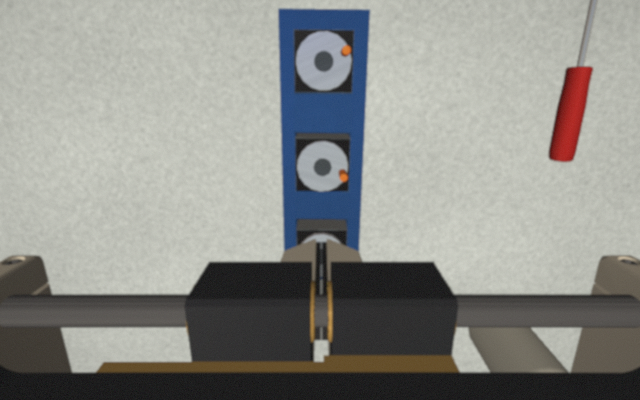

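The wrist view shows two rotors, at (323,61) and (322,166), with pins at (346,49) and (343,176). The third hub is hidden under the fingers. I'll shift along −y for a second view.

>>> carry_out(claw=[0, 0, 0, 0, 0, 0], delta_pos=[[-2.5, 0, 0], [-2.5, 0, 0], [-2.5, 0, 0], [-2.5, 0, 0], [0, 0, 0], [0, 0, 0]], angular=[[0, 0, 0], [0, 0, 0], [0, 0, 0], [0, 0, 0], [0, 0, 0], [0, 0, 0]])

```text
clock: 5.35
position: [0.4878, -0.2006, 0.2567]
ee_rot: [-2.406, -2.02, -0.0]
force: [0.1, -0.3, -0.5]
width: 0.004
gripper_force: 0.0
```

```bash
cat >> h.py <<'E'
def orange(im):
    h=cv2.cvtColor(im["frame"],cv2.COLOR_RGB2HSV)
    m=cv2.inRange(h,(5,150,90),(20,255,255)); n,_,st,c=cv2.connectedComponentsWithStats(m)
    return [(c[i],st[i,:]) for i in range(1,n) if 10<st[i,4]<400]
def blue(im):
    h=cv2.cvtColor(im["frame"],cv2.COLOR_RGB2HSV); return cv2.inRange(h,(100,120,40),(125,255,255))
E
python3 - <<'E'
from h import *
np.set_printoptions(precision=4,suppress=True)
s=arm.observe();print(s["position"],s["clock"])
w=arm.get_image("wrist");save(w,"w2")
np.savez("w2.npz",**{k:np.array(w[k]) for k in("mtx","dist","T","frame")})
for z,l in((0.082,"pin_a"),(0.054,"rotor_a"),(0.006,"hub_a"),(0,"rack")):
    for d in arm.place_of(l,w)[:4]: print(l,np.round(px(d["centre"]),1),atz(w,px(d["centre"]),z),round(d["conf"],2))
w1=dict(np.load("w1.npz"))
for im in(w1,w):
    for c,st in orange(im): print(c,st)
    b=blue(im);cs=max(cv2.findContours(b,0,2)[0],key=cv2.contourArea);a=cv2.minAreaRect(cs);print(a)
    print(np.array([atz(im,p,0.024) for p in cv2.boxPoints(a)]))
E
```

```text
[ 0.4878 -0.2006  0.2567] 5.35
pin_a [346.8  64.5] [ 0.5268 -0.1074  0.082 ] 0.82
pin_a [344.5 169.8] [ 0.5104 -0.2     0.082 ] 0.66
rotor_a [322.4  60.4] [ 0.5068 -0.0988  0.054 ] 0.96
rotor_a [321.6 166.1] [ 0.4885 -0.1989  0.054 ] 0.89
hub_a [321.2  66.8] [ 0.5051 -0.1022  0.006 ] 0.8
hub_a [322.4 154.4] [ 0.49   -0.1961  0.006 ] 0.79
[346.3582  49.9403] [342  45  10  10  67]
[343.4412 176.1912] [340 171   8  12  68]
[328.75 360.6 ] [326 357   7   9  20]
[374.2727 358.8182] [372 357   6   5  11]
[219.6923 365.5385] [217 363   6   7  13]
[315.3333 367.1667] [313 364   7   7  12]
[372.2727 366.7273] [370 364   5   7  11]
[142.8182 368.8182] [139 368   9   3  11]
((324.0, 129.0), (238.0, 88.0), 90.0)
[[ 0.4908  0.0545  0.024 ]
 [ 0.576   0.04    0.024 ]
 [ 0.5428 -0.2149  0.024 ]
 [ 0.4388 -0.1971  0.024 ]]
[345.5818  65.8364] [342  62   9   8  55]
[343.8036 167.2857] [341 163   7   9  56]
[431.8667 361.8   ] [430 358   5   8  15]
[281.1818 365.9091] [280 363   3   7  11]
[115.0667 365.4667] [111 364   8   4  15]
[163.1765 366.7059] [160 364   6   7  17]
[211.5385 366.6923] [210 364   4   7  13]
[448.2727 366.3636] [447 364   4   6  11]
[439.3636 368.7273] [437 366   6   5  11]
((322.5, 100.0), (200.0, 89.0), 90.0)
[[ 0.4741 -0.0354  0.024 ]
 [ 0.5595 -0.0505  0.024 ]
 [ 0.5319 -0.2537  0.024 ]
 [ 0.4312 -0.236   0.024 ]]
```

View pics/w2.png

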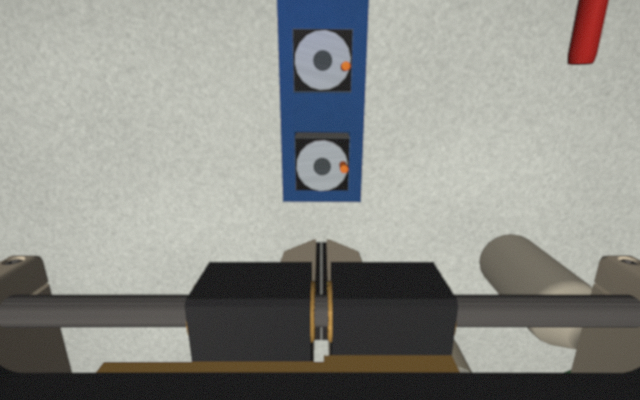

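Hubs b and c are now in view: rotors at (322,60) and (322,166), pins at (346,66) and (344,167). I'll triangulate using the middle hub, which shows in both pictures.

```bash
python3 - <<'E'
from h import *
np.set_printoptions(precision=4,suppress=True)
w1=dict(np.load("w1.npz"));w2=dict(np.load("w2.npz"))
def disc(im,c):
    # bright disc incl. cap: fit ellipse to hull
    x,y=map(int,c);f=im["frame"][y-30:y+31,x-34:x+35].astype(np.uint8)
    hsv=cv2.cvtColor(f,cv2.COLOR_RGB2HSV);m=((hsv[...,2]>110)&(hsv[...,1]<90)).astype(np.uint8)
    n,l,st,ce=cv2.connectedComponentsWithStats(m);i=1+np.argmax(st[1:,4])
    h=cv2.convexHull(np.argwhere(l==i)[:,::-1].astype(np.int32));e=cv2.fitEllipse(h)
    return np.array(e[0])+[x-34,y-30],e[1]
D={}
for n,im,c in(("A1",w1,(323,61)),("B1",w1,(322,166)),("B2",w2,(322,60)),("C2",w2,(322,166))):
    p,ax=disc(im,c);D[n]=p;print(n,p,ax,atz(im,p,0.06))
print("rotorB",tri([ray(w1,D["B1"]),ray(w2,D["B2"])]))
print("pinB",tri([ray(w1,(343.4,176.2)),ray(w2,(345.6,65.8))]))
for n,im,q in(("A",w1,(346.4,49.9)),("B1",w1,(343.4,176.2)),("B2",w2,(345.6,65.8)),("C",w2,(343.8,167.3))):
    print("pin",n,atz(im,q,0.080))
# rack corners far/near end midpoints
print(atz(w1,(324,10),.024),atz(w2,(322.3,201.5),.024),[atz(w2,p,.024) for p in((284,195),(361,195))])
E
```

```text
A1 [323.1428  60.2132] (55.64682388305664, 59.89404296875) [ 0.5243 -0.0001  0.06  ]
B1 [322.09   166.0401] (50.704132080078125, 50.86777114868164) [ 0.5066 -0.0987  0.06  ]
B2 [322.1745  59.4471] (55.599815368652344, 59.65528106689453) [ 0.5067 -0.0983  0.06  ]
C2 [321.6201 165.3382] (50.63957214355469, 51.036407470703125) [ 0.4888 -0.1968  0.06  ]
rotorB (array([ 0.5066, -0.0984,  0.0616]), [np.float64(1.8329943386148816e-06), np.float64(1.8329943386869256e-06)])
pinB (array([ 0.5259, -0.1081,  0.0781]), [np.float64(1.0259587202404412e-05), np.float64(1.02595872024695e-05)])
pin A [0.5453 0.0036 0.08  ]
pin B1 [ 0.5258 -0.1076  0.08  ]
pin B2 [ 0.5258 -0.1082  0.08  ]
pin C [ 0.5101 -0.198   0.08  ]
[0.5334 0.0472 0.024 ] [ 0.481  -0.2466  0.024 ] [array([ 0.4392, -0.2313,  0.024 ]), array([ 0.5259, -0.2466,  0.024 ])]
```

All measurements agree: rotor top at about 0.061 m, hub spacing 0.100 m, pin radius about 21 mm. I'll start with hub c, the nearest, and descend behind its pin.

>>> carry_out(claw=[0, 0, 0, 0, 0, 0, 0, 0, 0, 0], delta_pos=[[-1.5, 2.5, 0], [0, 0, 4], [0, 0, 4], [0, 0, 4], [0, 0, 3], [0, 0, 2], [0, 0, 1], [0, 0, 0.8], [0, 0, 0], [0, 0, 0]], angular=[[0, 0, 0], [0, 0, 0], [0, 0, 0], [0, 0, 0], [0, 0, 0], [0, 0, 0], [0, 0, 0], [0, 0, 0], [0, 0, 0], [0, 0, 0]])

```text
clock: 6.6
position: [0.5106, -0.2196, 0.0695]
ee_rot: [2.404, 2.021, 0.001]
force: [0.2, -0.2, -0.3]
width: 0.001
gripper_force: 0.0
```

```bash
python3 - <<'E'
from h import *
w=arm.get_image("wrist");save(w,"w3");print(arm.observe()["force"],arm.observe()["position"])
E
```

```text
[ 0.56231159 -0.18066823  0.36691135] [ 0.51072587 -0.21965669  0.06969071]
```

View pics/w3.png

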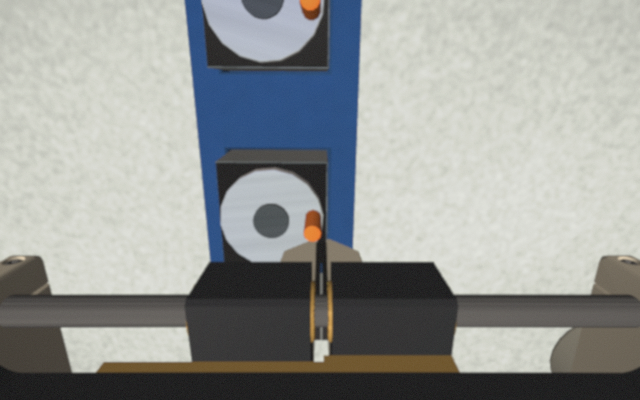

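The pin at (312,228) is just ahead of the shut fingers at (320,250). I'll creep forward now.

>>> carry_out(claw=[0, 0, 0, 0, 0, 0], delta_pos=[[0.2, 0, 0], [0.2, 0, 0], [0.2, 0, 0], [0.15, 0, 0], [0.15, 0, 0], [0.1, 0, 0]], angular=[[0, 0, 0], [0, 0, 0], [0, 0, 0], [0, 0, 0], [0, 0, 0], [0, 0, 0]])

```text
clock: 7.25
position: [0.5118, -0.2093, 0.0687]
ee_rot: [-2.405, -2.021, -0.0]
force: [-0.1, 0.6, 0.5]
width: 0.004
gripper_force: 0.0
```

>>> carry_out(claw=[0, 0], delta_pos=[[0.15, 0, 0], [0.15, 0, 0]], angular=[[0, 0, 0], [0, 0, 0]])

```text
clock: 7.45
position: [0.5123, -0.2065, 0.0687]
ee_rot: [-2.405, -2.021, 0.0]
force: [-0.5, 0.2, -0.9]
width: 0.006
gripper_force: 0.0
```

```bash
python3 - <<'E'
from h import *
w=arm.get_image("wrist")
for c,st in orange(w):
    if c[1]<300: print(c,atz(w,c,.077))
E
```

```text
[311.79190751  38.89884393] [ 0.52543032 -0.10818644  0.077     ]
```

```bash
sed -i 's/<400/<1500/' h.py; python3 - <<'E'
from h import *
w=arm.get_image("wrist");save(w,"w4")
for c,st in orange(w):
    if c[1]<300: print(c,st,atz(w,c,.072))
E
```

```text
[311.8         40.19714286] [303  29  18  24 350] [ 0.52537401 -0.10776413  0.072     ]
[306.31077694 234.83709273] [298 219  17  31 399] [ 0.50768581 -0.19017344  0.072     ]
```

View pics/w4.png

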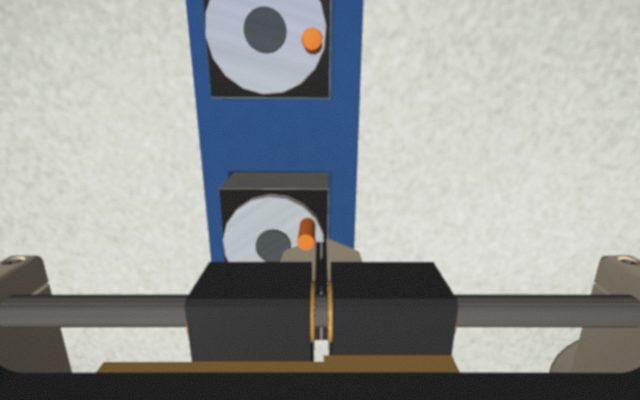

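The pin of hub c moved freely from −3° to +20° with less than 1 N. I'll swing the tool about the rotor axis.

>>> carry_out(claw=[0, 0, 0], delta_pos=[[0.3, 0.05, 0], [0.3, 0.05, 0], [0.3, 0.05, 0]], angular=[[0, 0, -0.12], [0, 0, -0.12], [0, 0, -0.12]])

```text
clock: 7.85
position: [0.5143, -0.1977, 0.0687]
ee_rot: [1.998, 2.424, -0.0]
force: [-0.7, -0.4, 0.1]
width: 0.003
gripper_force: 0.0
```

>>> carry_out(claw=[0, 0, 0, 0, 0, 0, 0, 0, 0, 0, 0, 0, 0, 0, 0, 0], delta_pos=[[0.3, 0.05, 0], [0.3, 0.05, 0], [0.3, 0.05, 0], [0.3, 0.05, 0], [0.3, 0.05, 0], [0.3, 0.05, 0], [0.3, 0.05, 0], [0.3, 0.05, 0], [0.3, 0.05, 0], [0.3, 0.05, 0], [0.3, 0.05, 0], [0.3, 0.05, 0], [0.3, 0.05, 0], [0.3, 0.05, 0], [0, 0, 0], [0, 0, 0]], angular=[[0, 0, -0.12], [0, 0, -0.12], [0, 0, -0.12], [0, 0, -0.12], [0, 0, -0.12], [0, 0, -0.12], [0, 0, -0.12], [0, 0, -0.12], [0, 0, -0.12], [0, 0, -0.12], [0, 0, -0.12], [0, 0, -0.12], [0, 0, -0.12], [0, 0, -0.12], [0, 0, 0], [0, 0, 0]])

```text
clock: 9.45
position: [0.4872, -0.1717, 0.0688]
ee_rot: [-0.457, 3.108, 0.0]
force: [-0.2, 1.4, -0.4]
width: 0.006
gripper_force: 0.0
```

```bash
cat >> h.py <<'E'
def chk(c,name=None):
    s=arm.observe();w=arm.get_image("wrist");M=R.from_rotvec(s["ee_rot"]).as_matrix();c=np.array(c)
    if name: save(w,name)
    print("pos",s["position"],"F",s["force"],"j",s["joints"],s["clock"]);print(M)
    print("tcp rel rotor in tool (mm)",1000*M.T[:2,:2]@(s["position"][:2]-c))
    for q,st in orange(w):
        if q[1]<300:
            p=atz(w,q,.072)[:2]-c;print("pin",q,1000*p,"rad",np.linalg.norm(p),"turn",np.arctan2(p[1],p[0])+.1786,"in tool",1000*M.T[:2,:2]@p)
E
python3 - <<'E'
from h import *
np.set_printoptions(precision=4,suppress=True)
chk((.4888,-.1968))
E
```

```text
pos [ 0.4872 -0.1717  0.0688] F [-0.1505  1.3912 -0.394 ] j [ 0.2214  0.4563  0.0186  2.0093 -0.0134  0.6759  2.1115] 9.45
[[-0.9576 -0.288   0.0003]
 [-0.288   0.9576  0.0001]
 [-0.0003  0.     -1.    ]]
tcp rel rotor in tool (mm) [-5.6935 24.516 ]
pin [302.1031 229.6881] [-15.633   12.5368] rad 0.020038993873622086 turn 2.6442686538919116 in tool [11.36  16.508]
```

Hub c has turned from 0.12 to 2.64 rad at under 1.5 N, so it's sound. Next is hub b.

>>> carry_out(claw=[0, 0, 0, 0, 0, 0, 0, 0, 0, 0, 0, 0, 0, 0, 0, 0, 0], delta_pos=[[-0.5, 0, 0], [0, 0, -3], [0, 0, 0], [0, 0, 0], [0, 0, 0], [0, 0, 0], [0, 0, 0], [0, 0, 0], [0, 0, 0], [0, 0, 0], [0, 0, 0], [0, 0, 0], [0, 0, 0], [0, 0, 0], [0, 0, 0], [0, 0, 0], [0, 0, 0]], angular=[[0, 0, 0], [0, 0, 0], [0, 0, 0.14], [0, 0, 0.14], [0, 0, 0.14], [0, 0, 0.14], [0, 0, 0.14], [0, 0, 0.14], [0, 0, 0.14], [0, 0, 0.14], [0, 0, 0.14], [0, 0, 0.14], [0, 0, 0.14], [0, 0, 0.14], [0, 0, 0.14], [0, 0, 0.14], [0, 0, 0.07]])

```text
clock: 11.2
position: [0.4926, -0.1696, 0.0988]
ee_rot: [2.401, 2.026, 0.0]
force: [-0.1, 0.9, 0.2]
width: 0.007
gripper_force: 0.0
```

>>> carry_out(claw=[0, 0, 0, 0, 0], delta_pos=[[1.6, 0.9, 0], [1.6, 0.9, 0], [1.6, 0.9, 0], [0, 0, 0], [0, 0, 0]], angular=[[0, 0, 0], [0, 0, 0], [0, 0, 0], [0, 0, 0], [0, 0, 0]])

```text
clock: 11.7
position: [0.5265, -0.1267, 0.0986]
ee_rot: [2.394, 2.034, -0.001]
force: [-0.7, -0.5, -0.4]
width: 0.004
gripper_force: 0.0
```

```bash
python3 - <<'E'
from h import *
np.set_printoptions(precision=4,suppress=True)
chk((.5066,-.0985))
E
```

```text
pos [ 0.5265 -0.1267  0.0986] F [-0.6813 -0.5209 -0.3838] j [-0.2676  0.4883  0.5605  1.9569 -0.3565  0.7945  0.3315] 11.7
[[ 0.1615  0.9869 -0.0002]
 [ 0.9869 -0.1615 -0.0004]
 [-0.0004 -0.0001 -1.    ]]
tcp rel rotor in tool (mm) [-24.6618  24.1919]
pin [314.7092 210.0957] [ 18.7476 -11.2339] rad 0.021855735519970176 turn -0.361245430848534 in tool [-8.0585 20.3159]
```

>>> carry_out(claw=[0, 0, 0, 0, 0], delta_pos=[[-0.3, 0, 0], [0, 0, 1.5], [0, 0, 1.2], [0, 0, 0.3], [0, 0, 0]], angular=[[0, 0, 0], [0, 0, 0], [0, 0, 0], [0, 0, 0], [0, 0, 0]])

```text
clock: 12.25
position: [0.5252, -0.1303, 0.0682]
ee_rot: [-2.395, -2.032, 0.002]
force: [0.3, 0.3, -0.1]
width: 0.007
gripper_force: 0.0
```

>>> carry_out(claw=[0, 0, 0, 0, 0], delta_pos=[[0.2, 0, 0], [0.2, 0, 0], [0.2, 0, 0], [0.15, 0, 0], [0.15, 0, 0]], angular=[[0, 0, 0], [0, 0, 0], [0, 0, 0], [0, 0, 0], [0, 0, 0]])

```text
clock: 12.75
position: [0.5274, -0.1208, 0.0689]
ee_rot: [2.395, 2.033, 0.0]
force: [-0.3, 1.0, -0.8]
width: -0.001
gripper_force: 0.0
```

```bash
python3 - <<'E'
from h import *
np.set_printoptions(precision=4,suppress=True)
chk((.5066,-.0985))
E
```

```text
pos [ 0.5274 -0.1208  0.0689] F [-0.2554  0.9842 -0.8325] j [-0.2538  0.53    0.5304  1.9809 -0.393   0.7317  0.351 ] 12.75
[[ 0.1621  0.9868  0.0003]
 [ 0.9868 -0.1621  0.    ]
 [ 0.0001  0.0003 -1.    ]]
tcp rel rotor in tool (mm) [-18.67    24.1792]
pin [315.1605 235.5837] [20.053  -7.5023] rad 0.021410477146206294 turn -0.17939941261571532 in tool [-4.1533 21.0038]
```

>>> carry_out(claw=[0, 0, 0, 0], delta_pos=[[0.15, 0, 0], [0.15, 0, 0], [0.15, 0, 0], [0.15, 0, 0]], angular=[[0, 0, 0], [0, 0, 0], [0, 0, 0], [0, 0, 0]])

```text
clock: 13.2
position: [0.5283, -0.1151, 0.0687]
ee_rot: [-2.395, -2.033, -0.0]
force: [-0.1, -0.5, 0.5]
width: 0.007
gripper_force: 0.0
```

```bash
python3 - <<'E'
from h import *
np.set_printoptions(precision=4,suppress=True)
chk((.5066,-.0985))
E
```

```text
pos [ 0.5283 -0.1151  0.0687] F [-0.0607 -0.4695  0.5254] j [-0.265   0.5299  0.5308  1.9818 -0.3932  0.7312  0.3402] 13.2
[[ 0.1624  0.9867 -0.    ]
 [ 0.9867 -0.1624  0.    ]
 [ 0.     -0.     -1.    ]]
tcp rel rotor in tool (mm) [-12.8154  24.0793]
pin [314.8486 235.649 ] [20.7626 -1.6682] rad 0.02082954638200445 turn 0.09842434443981368 in tool [ 1.7259 20.7579]
```

>>> carry_out(claw=[0, 0, 0], delta_pos=[[0.3, 0.13, 0], [0.3, 0.13, 0], [0.3, 0.13, 0]], angular=[[0, 0, -0.12], [0, 0, -0.12], [0, 0, -0.12]])

```text
clock: 13.55
position: [0.5326, -0.1063, 0.0687]
ee_rot: [1.986, 2.434, -0.0]
force: [-0.8, -0.3, 0.2]
width: 0.004
gripper_force: 0.0
```

>>> carry_out(claw=[0, 0, 0, 0, 0, 0, 0, 0, 0, 0, 0, 0, 0, 0, 0, 0, 0], delta_pos=[[0.3, 0.13, 0], [0.3, 0.13, 0], [0.3, 0.13, 0], [0.3, 0.13, 0], [0.3, 0.13, 0], [0.3, 0.13, 0], [0.3, 0.13, 0], [0.3, 0.13, 0], [0.3, 0.13, 0], [0.3, 0.13, 0], [0.3, 0.13, 0], [0.3, 0.13, 0], [0.3, 0.13, 0], [0.3, 0.13, 0], [0.3, 0.13, 0], [0, 0, 0], [0, 0, 0]], angular=[[0, 0, -0.12], [0, 0, -0.12], [0, 0, -0.12], [0, 0, -0.12], [0, 0, -0.12], [0, 0, -0.12], [0, 0, -0.12], [0, 0, -0.12], [0, 0, -0.12], [0, 0, -0.12], [0, 0, -0.12], [0, 0, -0.12], [0, 0, -0.12], [0, 0, -0.12], [0, 0, -0.12], [0, 0, 0], [0, 0, 0]])

```text
clock: 15.25
position: [0.5075, -0.072, 0.0688]
ee_rot: [-0.658, 3.072, 0.0]
force: [0.1, 0.4, -0.7]
width: 0.006
gripper_force: 0.0
```

```bash
python3 - <<'E'
from h import *
np.set_printoptions(precision=4,suppress=True)
chk((.5066,-.0985))
E
```

```text
pos [ 0.5075 -0.072   0.0688] F [ 0.0845  0.4051 -0.7131] j [ 0.0907  0.454  -0.0711  2.0128  0.0496  0.6762  1.981 ] 15.25
[[-0.9122 -0.4098  0.0002]
 [-0.4098  0.9122  0.0001]
 [-0.0002  0.0001 -1.    ]]
tcp rel rotor in tool (mm) [-11.7041  23.7665]
pin [104.6011  93.536 ] [-33.8382 -86.7726] rad 0.09313703875043439 turn -1.7640213976377757 in tool [ 66.4246 -65.2861]
pin [310.403  230.5743] [-12.396   15.9711] rad 0.02021721989999514 turn 2.4094241410961232 in tool [ 4.7627 19.6482]
```

Hub b has turned from −0.28 to 2.41 rad freely, so it's sound too. Both went well past 1 rad without a catch, so hub a is the gritty one. I'll leave its pin alone and go to grasp its block, with the closing axis across the rack.

>>> carry_out(claw=[0, 0, 0, 0, 0, 0, 0, 0, 0, 0, 0, 0, 0, 0, 0, 0, 0, 0, 0], delta_pos=[[-0.5, 0, 0], [0, 0, -3], [0, 0, -3], [0, 0, 0], [0, 0, 0], [0, 0, 0], [0, 0, 0], [0, 0, 0], [0, 0, 0], [0, 0, 0], [0, 0, 0], [0, 0, 0], [0, 0, 0], [0, 0, 0], [0, 0, 0], [0, 0, 0], [0, 0, 0], [0, 0, 0], [0, 0, 0]], angular=[[0, 0, 0], [0, 0, 0], [0, 0, 0], [0, 0, 0.14], [0, 0, 0.14], [0, 0, 0.14], [0, 0, 0.14], [0, 0, 0.14], [0, 0, 0.14], [0, 0, 0.14], [0, 0, 0.14], [0, 0, 0.14], [0, 0, 0.14], [0, 0, 0.14], [0, 0, 0.14], [0, 0, 0.14], [0, 0, 0.14], [0, 0, 0.14], [0, 0, 0.07]])

```text
clock: 17.2
position: [0.5126, -0.0693, 0.1288]
ee_rot: [2.411, 2.013, 0.0]
force: [0.1, -0.6, -0.8]
width: 0.008
gripper_force: 0.0
```

>>> carry_out(claw=[9, 9, 9, 9, 9, 9], delta_pos=[[0, 0, 0], [0, 0, 0], [0, 0, 0], [0, 0, 0], [0, 0, 0], [0, 0, 0]], angular=[[0, 0, 0], [0, 0, 0], [0, 0, 0], [0, 0, 0], [0, 0, 0], [0, 0, 0]])

```text
clock: 17.8
position: [0.512, -0.0699, 0.1288]
ee_rot: [-2.405, -2.021, -0.0]
force: [0.1, -0.1, -0.6]
width: 0.478
gripper_force: 0.0
```

```bash
python3 - <<'E'
from h import *
np.set_printoptions(precision=4,suppress=True)
chk((.5243,-.0001),"w5")
s=arm.observe();M=R.from_rotvec(s["ee_rot"]).as_matrix();print("delta",M.T@(np.array([.5243,-.0001,.028])-s["position"]),"yaw err",np.arctan2(M[0,0],M[1,0])-.1786, "width",s["width"])
E
```

```text
pos [ 0.512  -0.0699  0.1288] F [ 0.1338 -0.1262 -0.558 ] j [-0.3142  0.3893  0.4573  1.9817 -0.2313  0.8206  0.0992] 17.8
[[ 0.1721  0.9851  0.0001]
 [ 0.9851 -0.1721  0.0001]
 [ 0.0001  0.0001 -1.    ]]
tcp rel rotor in tool (mm) [-70.8318  -0.1228]
pin [357.319   92.0061] [21.3818  3.6406] rad 0.021689529671305115 turn 0.3472476142909465 in tool [ 7.2667 20.436 ]
pin [296.7956 242.4033] [-31.2243 -83.3507] rad 0.0890072578884576 turn -1.7506278978840029 in tool [-87.4813 -16.411 ]
delta [0.0708 0.0002 0.1007] yaw err -0.005453669087408353 width 0.5184329939144329
```

View pics/w5.png

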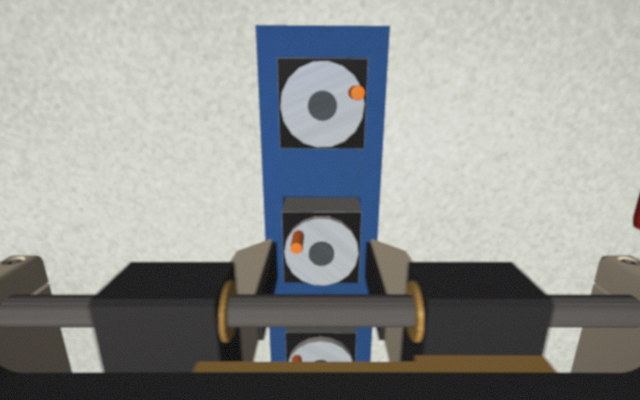

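Hub a sits at (322,104) with its pin unturned, aligned with the tool. I'll go over it, finish opening, then descend.

>>> carry_out(claw=[9, 9, 9, 9, 9, 9, 9], delta_pos=[[2.4, 0, 0], [2.4, 0, 0], [2.3, 0, 0], [0, 0, 0], [0, 0, 0], [0, 0, 0], [0, 0, 0]], angular=[[0, 0, 0], [0, 0, 0], [0, 0, 0], [0, 0, 0], [0, 0, 0], [0, 0, 0], [0, 0, 0]])

```text
clock: 18.55
position: [0.5241, -0.0009, 0.1288]
ee_rot: [2.407, 2.019, -0.0]
force: [0.7, -0.5, -0.1]
width: 0.979
gripper_force: 0.0
```

```bash
python3 - <<'E'
from h import *
np.set_printoptions(precision=4,suppress=True)
s=arm.observe();M=R.from_rotvec(s["ee_rot"]).as_matrix();print("delta",M.T@(np.array([.5243,-.0001,.028])-s["position"]),"yaw err",np.arctan2(M[0,0],M[1,0])-.1786, "width",s["width"])
E
```

```text
delta [0.0009 0.0001 0.1008] yaw err -0.003954444878547847 width 0.9785039894617962
```

>>> carry_out(claw=[9, 9, 9, 9, 9, 9, 9, 9], delta_pos=[[0.1, 0, 2.5], [0, 0, 2.5], [0, 0, 2], [0, 0, 1.5], [0, 0, 1], [0, 0, 0.5], [0, 0, 0], [0, 0, 0]], angular=[[0, 0, 0], [0, 0, 0], [0, 0, 0], [0, 0, 0], [0, 0, 0], [0, 0, 0], [0, 0, 0], [0, 0, 0]])

```text
clock: 19.35
position: [0.5248, 0.001, 0.0293]
ee_rot: [2.405, 2.021, 0.001]
force: [0.5, -0.4, -0.4]
width: 0.983
gripper_force: 0.0
```

>>> carry_out(claw=[5, 5, 5, 5, 5, 5, 5, 5, 5, 5, 5, 5], delta_pos=[[0, 0, 0], [0, 0, 0], [0, 0, 0], [0, 0, 0], [0, 0, 0], [0, 0, 0], [0, 0, 0], [0, 0, 0], [0, 0, 0], [0, 0, 0], [0, 0, 0], [0, 0, 0]], angular=[[0, 0, 0], [0, 0, 0], [0, 0, 0], [0, 0, 0], [0, 0, 0], [0, 0, 0], [0, 0, 0], [0, 0, 0], [0, 0, 0], [0, 0, 0], [0, 0, 0], [0, 0, 0]], force=35)

```text
clock: 20.55
position: [0.5247, 0.0012, 0.0289]
ee_rot: [2.405, 2.021, 0.001]
force: [2.0, 0.6, 3.7]
width: 0.607
gripper_force: 35.0
```

It's gripped at 56 mm with 35 N. I'll lift straight up.

>>> carry_out(claw=[5, 5, 5, 5, 5, 5, 5, 5, 5, 5], delta_pos=[[0, 0, -0.3], [0, 0, -0.5], [0, 0, -0.7], [0, 0, -1], [0, 0, -1.5], [0, 0, -2], [0, 0, -2], [0, 0, -1], [0, 0, 0], [0, 0, 0]], angular=[[0, 0, 0], [0, 0, 0], [0, 0, 0], [0, 0, 0], [0, 0, 0], [0, 0, 0], [0, 0, 0], [0, 0, 0], [0, 0, 0], [0, 0, 0]])

```text
clock: 21.55
position: [0.5235, 0.0014, 0.1181]
ee_rot: [-2.404, -2.021, 0.001]
force: [0.6, 0.4, -7.9]
width: 0.605
gripper_force: 35.0
```

```bash
cat >> h.py <<'E'
def red(im):
    h=cv2.cvtColor(im["frame"],cv2.COLOR_RGB2HSV);m=cv2.inRange(h,(0,150,50),(6,255,255))|cv2.inRange(h,(174,150,50),(180,255,255))
    return max(cv2.findContours(m,0,2)[0],key=cv2.contourArea)
def tray(im):
    c=red(im);a=cv2.minAreaRect(c);b=np.array([atz(im,p,.022)[:2] for p in c[:,0].astype(float)],np.float32)
    r=cv2.minAreaRect(b);print(a,"world at rim",r,cv2.contourArea(c))
E
python3 - <<'E'
from h import *
np.set_printoptions(precision=4,suppress=True)
s=arm.observe();print(s["position"],s["force"],s["width"])
w=arm.get_image("wrist");save(w,"w6");tray(w)
t=arm.get_image("top");tray(t)
E
```

```text
[0.5235 0.0014 0.1181] [ 0.6349  0.3655 -7.8727] 0.6054630598617702
((638.0, 253.0), (8.0, 2.0), 90.0) world at rim ((0.7591587901115417, -0.08434107899665833), (0.001499627367593348, 0.007123587653040886), 4.951625347137451) 6.5
((247.69735717773438, 218.9785614013672), (35.72411346435547, 37.07353210449219), 73.49564361572266) world at rim ((0.5233871936798096, 0.25689083337783813), (0.1307455152273178, 0.1297762095928192), 16.098602294921875) 1237.5
```

View pics/w6.png

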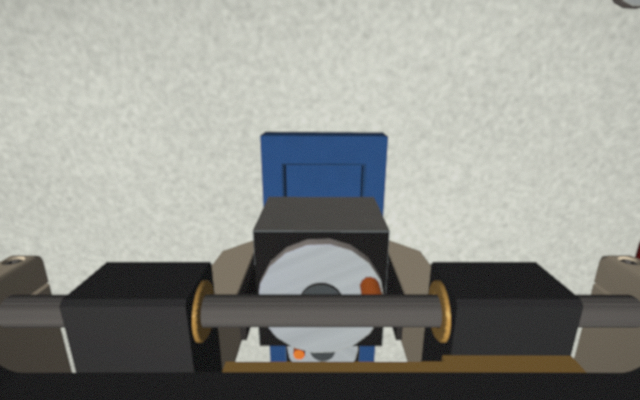

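Hub a is held upright and clear, and its pocket is empty at (323,180). The top camera gives the tray at (0.523, 0.257), 130 mm square and 16° yaw. I'll go halfway and check with the wrist camera.

>>> carry_out(claw=[5, 5, 5, 5, 5, 5, 5, 5], delta_pos=[[1.2, -0.21, 0], [2.4, -0.42, 0], [2.4, -0.42, 0], [2.4, -0.42, 0], [2.4, -0.42, 0], [1.2, -0.21, 0], [0, 0, 0], [0, 0, 0]], angular=[[0, 0, 0], [0, 0, 0], [0, 0, 0], [0, 0, 0], [0, 0, 0], [0, 0, 0], [0, 0, 0], [0, 0, 0]])

```text
clock: 22.45
position: [0.5241, 0.1224, 0.1184]
ee_rot: [2.405, 2.021, -0.002]
force: [-0.1, -1.2, -7.3]
width: 0.604
gripper_force: 35.0
```

```bash
python3 - <<'E'
from h import *
np.set_printoptions(precision=4,suppress=True)
s=arm.observe();print(s["position"],s["force"],s["width"])
w=arm.get_image("wrist");tray(w)
for d in arm.place_of("tray",w)[:2]: print(atz(w,px(d["centre"]),0),d["conf"])
M=R.from_rotvec(s["ee_rot"]).as_matrix();print("delta",M.T@(np.array([.5234,.2569,.026])-s["position"]))
E
```

```text
[0.5241 0.1224 0.1184] [-0.0626 -1.2414 -7.2804] 0.6044058039427905
((295.4000549316406, 24.79998779296875), (155.6303253173828, 200.3516845703125), 63.43495178222656) world at rim ((0.527670681476593, 0.24127337336540222), (0.1283445656299591, 0.09582794457674026), 15.834980964660645) 20357.5
[0.5234 0.2563 0.    ] 0.93
delta [ 0.1325 -0.0238  0.0923]
```

The wrist camera puts the tray at (0.5234, 0.2563), which agrees. I'll move over it, turn to its sides and lower. Contact is expected at TCP z of about 0.027.

>>> carry_out(claw=[5, 5, 5, 5, 5, 5, 5, 5, 5, 5, 5, 5, 5], delta_pos=[[1.2, -0.2, 0], [2.4, -0.45, 0], [2.4, -0.45, 0], [2.4, -0.45, 0], [2.4, -0.45, 0], [1.6, -0.3, 0], [0.8, -0.1, 0], [0, 0, 0], [0, 0, 0], [0, 0, 0], [0, 0, 0], [0, 0, 0], [0, 0, 0]], angular=[[0, 0, 0], [0, 0, 0], [0, 0, 0], [0, 0, 0], [0, 0, 0], [0, 0, 0], [0, 0, 0], [0, 0, -0.1], [0, 0, -0.12], [0, 0, -0.12], [0, 0, -0.12], [0, 0, 0], [0, 0, 0]])

```text
clock: 23.85
position: [0.5237, 0.2562, 0.1187]
ee_rot: [1.887, 2.511, -0.0]
force: [-0.4, 0.7, -7.2]
width: 0.608
gripper_force: 35.0
```

>>> carry_out(claw=[5, 5, 5, 5, 5, 5, 5, 5], delta_pos=[[0, 0, 1], [0, 0, 2], [0, 0, 2], [0, 0, 1.5], [0, 0, 1], [0, 0, 0.7], [0, 0, 0.3], [0, 0, 0]], angular=[[0, 0, 0], [0, 0, 0], [0, 0, 0], [0, 0, 0], [0, 0, 0], [0, 0, 0], [0, 0, 0], [0, 0, 0]])

```text
clock: 24.65
position: [0.5235, 0.2571, 0.0337]
ee_rot: [1.881, 2.516, -0.0]
force: [-0.1, 0.3, -6.7]
width: 0.604
gripper_force: 35.0
```

Still 7 mm or so above the floor, so I'll creep down.

>>> carry_out(claw=[5, 5, 5, 5, 5], delta_pos=[[0, 0, 0.2], [0, 0, 0.15], [0, 0, 0.1], [0, 0, 0.1], [0, 0, 0]], angular=[[0, 0, 0], [0, 0, 0], [0, 0, 0], [0, 0, 0], [0, 0, 0]])

```text
clock: 25.15
position: [0.5234, 0.2572, 0.0282]
ee_rot: [-1.881, -2.516, -0.0]
force: [-0.7, -0.5, -7.4]
width: 0.604
gripper_force: 35.0
```

>>> carry_out(claw=[5, 5, 5], delta_pos=[[0, 0, 0.05], [0, 0, 0.05], [0, 0, 0]], angular=[[0, 0, 0], [0, 0, 0], [0, 0, 0]])

```text
clock: 25.45
position: [0.5234, 0.2571, 0.0272]
ee_rot: [-1.881, -2.516, 0.0]
force: [0.8, 0.2, -7.8]
width: 0.605
gripper_force: 35.0
```

>>> carry_out(claw=[5, 5], delta_pos=[[0, 0, 0.05], [0, 0, 0]], angular=[[0, 0, 0], [0, 0, 0]])

```text
clock: 25.65
position: [0.5235, 0.2572, 0.0269]
ee_rot: [-1.881, -2.516, -0.0]
force: [-1.4, 0.3, -3.5]
width: 0.611
gripper_force: 35.0
```

>>> carry_out(claw=[5, 5], delta_pos=[[0, 0, 0.05], [0, 0, 0]], angular=[[0, 0, 0], [0, 0, 0]])

```text
clock: 25.85
position: [0.5235, 0.2572, 0.0269]
ee_rot: [-1.881, -2.516, -0.001]
force: [-3.2, -2.2, 6.0]
width: 0.609
gripper_force: 35.0
```

It's on the floor: contact at 0.0269 m, and the load has gone from the wrist. I'll release and retreat straight up.

>>> carry_out(claw=[5.8, 6.2, 7, 7.5, 8, 8, 8, 8, 8], delta_pos=[[0, 0, -0.05], [0, 0, 0], [0, 0, 0], [0, 0, 0], [0, 0, 0], [0, 0, 0], [0, 0, 0], [0, 0, 0], [0, 0, 0]], angular=[[0, 0, 0], [0, 0, 0], [0, 0, 0], [0, 0, 0], [0, 0, 0], [0, 0, 0], [0, 0, 0], [0, 0, 0], [0, 0, 0]], force=10)

```text
clock: 26.75
position: [0.5235, 0.2571, 0.0267]
ee_rot: [-1.881, -2.516, -0.0]
force: [0.3, 0.3, 0.6]
width: 0.871
gripper_force: 0.0
```

>>> carry_out(claw=[8, 8, 8, 8, 8, 8, 8, 8, 8, 8], delta_pos=[[0, 0, -0.5], [0, 0, -1], [0, 0, -2], [0, 0, -3], [0, 0, -4], [0, 0, -4], [0, 0, -4], [-3, 0, -1], [-3, 0, 0], [0, 0, 0]], angular=[[0, 0, 0], [0, 0, 0], [0, 0, 0], [0, 0, 0], [0, 0, 0], [0, 0, 0], [0, 0, 0], [0, 0, 0], [0, 0, 0], [0, 0, 0]])

```text
clock: 27.75
position: [0.5422, 0.1945, 0.2237]
ee_rot: [1.887, 2.508, 0.001]
force: [0.0, 0.2, -1.2]
width: 0.872
gripper_force: 0.0
```

```bash
python3 - <<'E'
from h import *
np.set_printoptions(precision=4,suppress=True)
s=arm.observe();print(s["position"],s["force"],s["width"],s["clock"])
w=arm.get_image("wrist");sc=arm.get_image("scene")
a=w["frame"];b=cv2.resize(sc["frame"][100:300,130:450],(640,400))
cv2.imwrite("pics/fin.png",cv2.resize(np.vstack([a,b]),(480,600))[:,:,::-1])
E
```

```text
[0.5422 0.1945 0.2237] [ 0.0217  0.2125 -1.1804] 0.8718729950981542 27.75
```

View pics/fin.png

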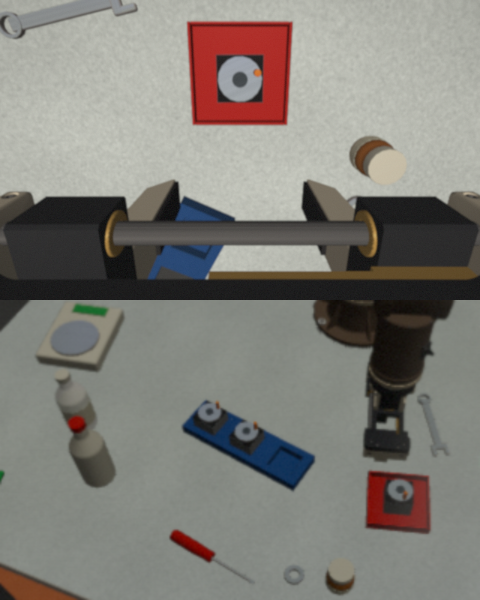

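The hub stands upright in the middle of the red tray, at (240,78) in the wrist half of the picture. The other two are still seated in the rack, nothing else has moved, and the gripper is clear.

```bash
python3 -c "
from cell import arm
print(arm.sign_off())"
```

```text
the job is handed in; nothing more can be done
None
```

Job handed in: hubs b and c each turned freely by more than a third of a turn, so I took hub a as the gritty one by elimination (its own pin was never pushed), and it now stands upright in the red tray with b and c still seated in the rack.

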